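# Refit the shoe dryer's dial and hold it pressed

### The job

The dial knob of the shoe dryer has come off and lies on the closet island. Pick it up, turn it so that the flat in its bore matches the flat of the D-shaped shaft on top of the dryer, push it fully onto the shaft and press shaft and knob down against the start spring; finish while still gripping the knob and keeping it pressed fully down. Leave the polish tin, the shoe brush and the spray bottle where they are.

Things in the scene. Friction and masses are not known exactly. Their poses are not given: they have to be found in the camera images.
- knob: Loose grey plastic dial knob, 45 g, bore down. Origin: centre of its underside, z up. Round skirt 44 mm across, 20 mm high; on it a bar grip along x, 14 mm wide in y, from 20 to 40 mm height, x -20 mm to a pointed end at +28 mm (sides parallel to +17): grip it across y, fingertips just above the skirt. D-shaped bore: see knob_bore.
- knob_bore (a point): Centre of the ceiling of the knob's D-shaped blind bore, 16 mm above the knob's origin on its axis; axes as the knob's. Bore open below, 16 mm deep, round of radius 10 mm with a flat 3 mm from the axis on the +x side (under the pointer), mouth flared by 1.5 mm. It slides on the shaft with 1 mm play all round, no snap.
- knob_pointer (a point): Tip of the knob's pointer, 28 mm from the axis along the knob's +x and 30 mm above its underside.
- dryer: Shoe dryer, fixed: grey base 220 (x) by 380 (y) by 80 mm high, origin at the centre of its underside, yaw up to 0.2 rad; two white upright tubes 48 mm thick at (+50, +-145) mm reach 190 mm above the island. The dial shaft stands on its top at (-50, 0) mm, in the middle of a flat black disc with white ticks.
- shaft_tip (a point): Centre of the tip of the upright steel D-shaft, 24 mm above the dryer's top when not pressed; z up, +x points square out of the shaft's flat. Radius 9 mm, flat 2 mm from the axis, end chamfered 1.5 mm. The knob fits only with its pointer on the flat's side (0.2 rad play). Fully on, the tip touches the bore's ceiling, the skirt 8 mm above the dryer's top (3 mm when pressed).
- shaft (a joint): How far the shaft is pressed down, m: 0 at rest, 0.005 at the stop. A spring pushes it back up: 3 N at first, 8 N at the stop.
- dial_seat (a joint): Angle of the shaft about its upright axis relative to the dryer, rad, between -0.8 and 0.8; 0: the flat faces the dryer's +x. Stiff (0.2 N m), it stays where it is.
- polish_tin: Bystander: round aluminium polish tin, 60 mm across, 20 mm high, origin at the centre of its underside.
- shoe_brush: Bystander: wooden shoe brush, 60 by 160 by 38 mm, bristles down, long along its y, origin at the centre of its underside.
- spray: Bystander: amber spray bottle, 48 mm across, 140 mm high, origin at the centre of its underside.
Not all that is in view belongs to the job. Several things look just like the knob: the one meant starts farthest to the robot's left.

How it is judged:
By the outcome, as a careful person would: the job done as asked, in the order asked, and still so for the second after the job is handed in, while the arm keeps its last pose, push and grip.
It also fails if it takes over 40 s, if anything falls off the work surface, if the arm or the gripper's body presses on something with over 40 N, if the wrist force passes 120 N, or if a joint passes its speed limit or range.

### The arm

A 6-joint arm with a two-finger parallel gripper is mounted at the origin on the work surface. World frame = base frame: x ahead of the robot, y to its left, z up, the work surface at z = 0. Lengths are in mm, angles in degrees, forces in N, time in s.
With the tool pointing down it reaches from about 350 to 850 mm from the base axis. Payload 8.1 kg.
Tool frame: the origin (TCP) lies midway between the tips of the shut fingers; the grasp point (between the pads) lies 19 mm behind it; z points along the fingers, y is the line along which they close (so a half turn about z gives the same grasp; the last joint's range is limited). The gripper opens to 85 mm and grips with 20 to 120 N. Pads are 22 mm wide; open, the fingers measure 114 mm over their backs; the gripper's body (76 mm by 85 mm) begins 54 mm behind the grasp point. The pads swing forward as they close: fully open they stand 13 mm farther back than shut.
Start: joints at [-79.836, 7.471, 85.268, -0, 87.261, -4.893], TCP at [155.891, -579.399, 231.292] pointing down, gripper open.
Joint ranges: [-169.43, 169.43], [-51.17, 129.36], [1.28, 143.12], [-76.62, 256.62], [0, 156.53], [-152.29, 152.29]. Speed limits (degrees/s): [136.94, 136.94, 159.86, 180, 180, 180].

### API

Orientations are given as [roll, pitch, yaw] about the fixed x, y, z axes, in that order (R = Rz(yaw) Ry(pitch) Rx(roll)).
In Python, from bench import sense, snapshot, order, finder gives the robot as it stands.
- The arm moves only by the tool send_rows, never from a script. Its argument "steps" is a list of rows, each a list of 2 entries, a list of its own where there are three numbers: the shift along the world's x, y, z in units of 30 mm (1.0 is 30 mm), then the turn, a rotation vector about the world's x, y, z in rad. In form: [[[dx, dy, dz], [wx, wy, wz]], ...]. A call has 1 to 10 rows; each row is the pose to reach, as a shift and turn from the pose commanded when the call began; what a row does not reach only later rows make up. A row lasts 1/8 s, in which the tool goes at most 62.5 mm and 10.7 degrees, less where a joint would pass 70% of its speed; a pose out of reach is approached as far as the arm can. A call with a gripper value outside its range is refused whole. "fingers" is the closure, from 0 (fully open) to 1 (shut), set as the call begins (left out, the last holds). The fingers move at their own pace and stop on an object; "squeeze" is the grip in N (left out, the last holds). Time passes only in rows, so rows that repeat a pose let the fingers close. It gives the time, the measured TCP pose, the force, the opening and the grip force at its end, in the units of the state.
- sense(): the state, without advancing time (a new reading comes with each control period).
- snapshot(name): name is "scene" or "top" or "wrist"; returns a dict with "img" (480x640x3 uint8, red, green, blue), "K" (3x3 intrinsics, pixels), "pose" (4x4, takes a point from camera to world coordinates). Camera axes: x right, y up, looking along -z (the intrinsics and any distortion apply to the point x, -y, -z); pixel columns grow to the right and rows downward; lengths in mm; the calibration is good to about 2 mm. A picture is of the moment at which its call begins. There is no depth.
- order.hand_in(): hands the job in; it is judged then, once.
Trained networks look in the newest picture that a camera, given by its name, has taken for a name from the list of things; names that differ only in an ending like _2 or _b are one class to them, and where a whole thing is asked for, a point or a joint stands for the part that bears it (a point fixed in the world has none). Each returns a list of dicts, best first, with "confidence" (0 to 1); they miss things now and then, are a little off and sometimes report something else, mostly with a low value. They report only what shows in the picture. A call takes as long as a camera call. They do not tell look-alikes from the thing itself.
- finder.find_in(label, camera): "box" ([left, top, width, height] as shares, 0 to 1, of the picture: columns of its width, rows of its height, round what is visible of it).
- finder.trace(label, camera): "mask" (480x640 bool, what is visible of it) and "box" ([left, top, width, height] as shares, 0 to 1, of the picture: columns of its width, rows of its height, round what is visible of it).
- finder.pinpoint(label, camera): "at" ([column, row] as shares, 0 to 1, of the picture: columns of its width, rows of its height: a listed point, or the origin of a listed thing).
The state is a dict: "time": time; "joint_pos": joint angles; "qd": joint speeds; "joint_efforts": joint torques, N m; "tool_pos": TCP position; "tcp_rot": TCP orientation; "ft_force": force on the tool from outside, world axes, zero at the start; "wrist_torque": the same for the moment, N m; "finger_gap": finger opening in mm; "grip_force": force on a finger pad.
Only numpy, scipy, OpenCV 4.12 (cv2) and the standard library are available. Lean on these libraries where they do the work, as an engineer would, in place of code of your own. Each camera call takes 0.05 s, during which the arm holds its last target. There are 200 camera calls.

## Working session

There is one attempt and no reset: what is moved stays moved. The work goes in short steps, Python scripts to look and compute and a tool call to move; the robot and the scene stay as the last step left them, time stands still between calls to the robot, and variables do not carry over. Pictures are saved under pics/ and viewed, at most 10 in all, crops included, and the job is handed in when it is done.

Besides the shell and the picture viewer there is one more tool, called after "Call:" as name(argument=value, ...), one argument or row to a line, values as JSON. send_rows: Moves the arm, as the interface text tells. Its arguments: {"type":"object","properties":{"steps":{"type":"array"},"fingers":{"type":"number"},"squeeze":{"type":"number"}},"required":["steps"]}

```bash
ls; mkdir -p pics
cat > h.py <<'E'
import numpy as np, cv2
from bench import sense, snapshot, order, finder
def ray(s,uv):
    K=s['K'];P=np.array(s['pose'])
    d=np.linalg.inv(K)@np.array([uv[0],uv[1],1.]);d=np.array([d[0],-d[1],-d[2]])
    return P[:3,3],P[:3,:3]@d
def onz(s,uv,z):
    o,d=ray(s,uv);return o+d*(z-o[2])/d[2]
def proj(s,p):
    P=np.array(s['pose']);c=P[:3,:3].T@(np.array(p)-P[:3,3]);v=s['K']@np.array([c[0],-c[1],-c[2]]);return v[:2]/v[2]
def save(s,n): cv2.imwrite('pics/'+n,cv2.cvtColor(s['img'],cv2.COLOR_RGB2BGR))
E
cat > a.py <<'E'
from h import *
np.set_printoptions(precision=1,suppress=True)
print(sense())
Z={'knob':0,'knob_pointer':30,'dryer':0,'shaft_tip':104,'polish_tin':0,'shoe_brush':0,'spray':0}
for c in ('top','scene'):
    s=snapshot(c);save(s,c+'0.png');print(c,[k for k in s],np.array(s['pose'])[:3,3])
    for l in Z:
        for r in finder.pinpoint(l,c):
            uv=np.array(r['at'])*[640,480];print(l,round(r['confidence'],2),uv,onz(s,uv,Z[l]))
E
python3 a.py
```

```text
pics
{'time': 0.0, 'joint_pos': array([-79.8,   7.5,  85.3,   0. ,  87.3,  -4.9]), 'qd': array([ 0. ,  0.1,  0. , -0.1, -0. ,  0.1]), 'joint_efforts': array([  0. , -56.9, -50.1,  -0. ,   0. ,   0. ]), 'tool_pos': array([ 155.8, -578.8,  230.3]), 'tcp_rot': array([-179.9,   -0. ,   15.1]), 'ft_force': array([ 0.4, -1.1, -0.7]), 'wrist_torque': array([-0., -0., -0.]), 'grip_force': 0.0, 'finger_gap': 85.21172531621735}
top ['img', 'K', 'pose'] [ 435.5   15.1 1444.8]
knob 0.77 [485.6 248.2] [ 502.2 -474.5    0. ]
knob 0.71 [490.1 277.5] [ 419.6 -487.6    0. ]
knob 0.71 [482.  307.2] [ 335.4 -465.2    0. ]
knob 0.69 [451.8 283.3] [ 400.3 -379.4    0. ]
knob 0.48 [451.3 281.7] [ 404.7 -378.1    0. ]
knob_pointer 0.74 [473.1 311.5] [ 325.  -430.7   30. ]
knob_pointer 0.66 [501.7 276.3] [ 424.1 -509.3   30. ]
knob_pointer 0.62 [460.6 272.3] [ 432.1 -395.4   30. ]
knob_pointer 0.57 [493.9 255.1] [ 482.2 -487.4   30. ]
dryer 0.76 [298.1 190.7] [652.6  62.7   0. ]
shaft_tip 0.46 [154.2 219.3] [550.7 438.2 104. ]
shaft_tip 0.44 [296.3 203.4] [602.9  63.  104. ]
polish_tin 0.75 [413.9 229.9] [ 
[... 160 characters left out ...]
47.5]
knob 0.91 [204.4 405.3] [ 505.  -476.1    0. ]
knob 0.64 [201.4 353.3] [ 410.8 -381.9    0. ]
knob 0.62 [156.4 363.4] [ 335.4 -463.3    0. ]
knob 0.57 [178.3 391.6] [ 430.7 -485.7    0. ]
knob_pointer 0.71 [170.7 393.5] [ 432.9 -502.8   30. ]
knob_pointer 0.68 [154.4 349.1] [ 320.8 -443.9   30. ]
knob_pointer 0.65 [188.3 401.5] [ 480.  -494.2   30. ]
knob_pointer 0.58 [200.6 356.1] [ 428.5 -395.4   30. ]
dryer 0.58 [375.  272.8] [655.1  65.    0. ]
dryer 0.18 [308.5 224.5] [400.8 107.4   0. ]
shaft_tip 0.39 [361.3 243.6] [606.4  61.7 104. ]
polish_tin 0.87 [268.6 351.3] [ 548.8 -285.4   -0. ]
shoe_brush 0.93 [304.3 225. ] [391.5  98.9   0. ]
spray 0.74 [410.  176.5] [564.4 453.2   0. ]
```

View pics/top0.png

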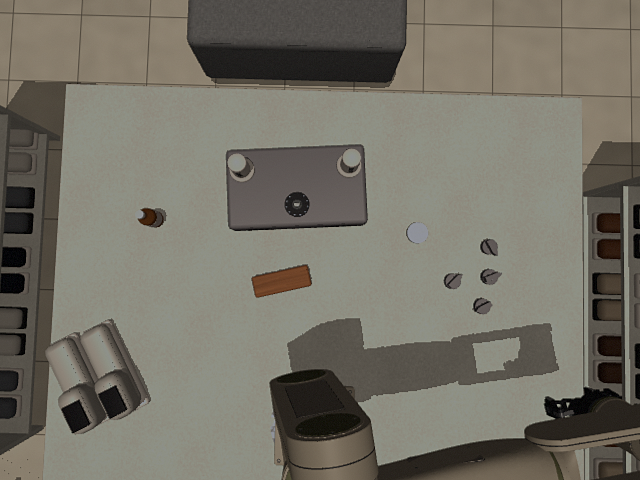

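View pics/scene0.png

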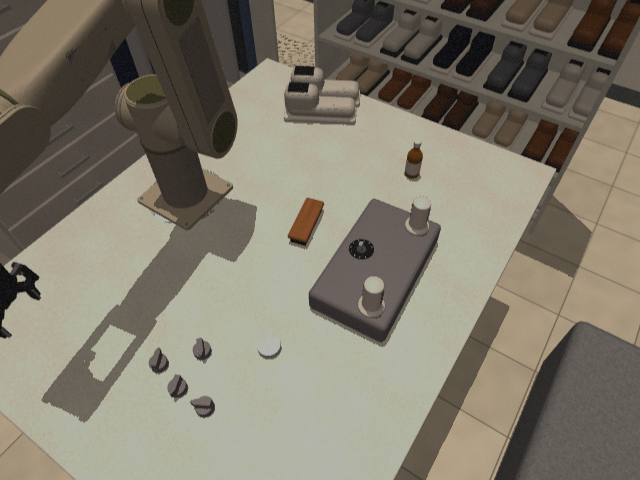

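Call:
send_rows(
  steps=[
    [[8.3,6.67,-0.5],[0,0,-0.84]],
    [[8.3,6.67,-0.5],[0,0,-0.84]],
    [[8.3,6.67,-0.5],[0,0,-0.84]],
    [[8.3,6.67,-0.5],[0,0,-0.84]],
    [[8.3,6.67,-0.5],[0,0,-0.84]],
    [[8.3,6.67,-0.5],[0,0,-0.84]],
    [[8.3,6.67,-0.5],[0,0,-0.84]],
    [[8.3,6.67,-0.5],[0,0,-0.84]],
  ],
  fingers=0,
)

```text
time: 1.8
tool_pos: [404.5, -379.7, 216.3]
tcp_rot: [180.0, 0.0, -33.1]
ft_force: [-0.5, 0.2, 0.4]
finger_gap: 85.3
grip_force: 0.0
```

```bash
cat > b.py <<'E'
from h import *
import sys
np.set_printoptions(precision=1,suppress=True)
q=sense();print(q['time'],q['tool_pos'],q['tcp_rot'])
s=snapshot('wrist');save(s,sys.argv[1]);print(np.array(s['pose']))
for a in sys.argv[2:]:
    l,z=a.split(':')
    for r in finder.pinpoint(l,'wrist'):
        uv=np.array(r['at'])*[640,480];print(l,round(r['confidence'],2),uv,onz(s,uv,float(z)))
    for r in finder.find_in(l,'wrist'):print(' box',round(r['confidence'],2),np.array(r['box'])*[640,480,640,480])
E
python3 b.py w1.png knob:0 knob_pointer:30 knob_bore:16
```

```text
1.8 [ 404.5 -379.7  216.3] [180.    0.  -33.1]
[[  -0.5    0.8    0.2  466.4]
 [  -0.8   -0.5   -0.2 -420.7]
 [   0.    -0.3    1.   358.9]
 [   0.     0.     0.     1. ]]
knob 0.88 [410.2 215.7] [ 343.9 -461.5    0. ]
knob 0.8 [340.4  59.9] [ 512.  -478.4    0. ]
knob 0.76 [386.4 137.2] [ 427.7 -480.1    0. ]
knob 0.66 [305.3 206.4] [ 413.4 -373.2    0. ]
 box 0.67 [367.9 111.4  48.2  50.9]
 box 0.59 [316.6  26.8  59.9  58. ]
 box 0.58 [288.3 185.3  43.7  51.2]
 box 0.58 [390.1 199.4  47.3  49.9]
knob_pointer 0.96 [319.  185.7] [ 427.4 -399.2   30. ]
knob_pointer 0.87 [415.4 115.4] [ 433.  -506.4   30. ]
knob_pointer 0.69 [371.6  71.5] [ 485.7 -491.5   30. ]
knob_pointer 0.6 [400.8 248.1] [ 330.  -434.2   30. ]
 box 0.9 [369.9 113.6  47.6  48.6]
 box 0.87 [292.1 182.1  38.1  51.5]
 box 0.83 [320.   30.5  55.   57.8]
 box 0.61 [389.1 197.8  46.5  52.4]
knob_bore 0.94 [308.8 209.3] [ 411.4 -376.7   16. ]
knob_bore 0.87 [412.6 221.8] [ 342.4 -458.7   16. ]
knob_bore 0.6 [394.7 140.4] [ 422.5 -482.6   16. ]
knob_bore 0.56 [344.4  57.1] [ 510. -480.   16.]
 box 0.8 [321.2  31.2  55.5  57. ]
 box 0.76 [366.5 112.   49.8  49.6]
 box 0.7 [287.7 185.8  40.   48. ]
 box 0.55 [390.  198.1  44.3  55.8]
```

Run:
```python
import cv2
i=cv2.imread('pics/w1.png')[130:280,240:440];cv2.imwrite('pics/w1c.png',cv2.resize(i,(800,600),interpolation=2))
```

```text
(no output)
```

View pics/w1c.png

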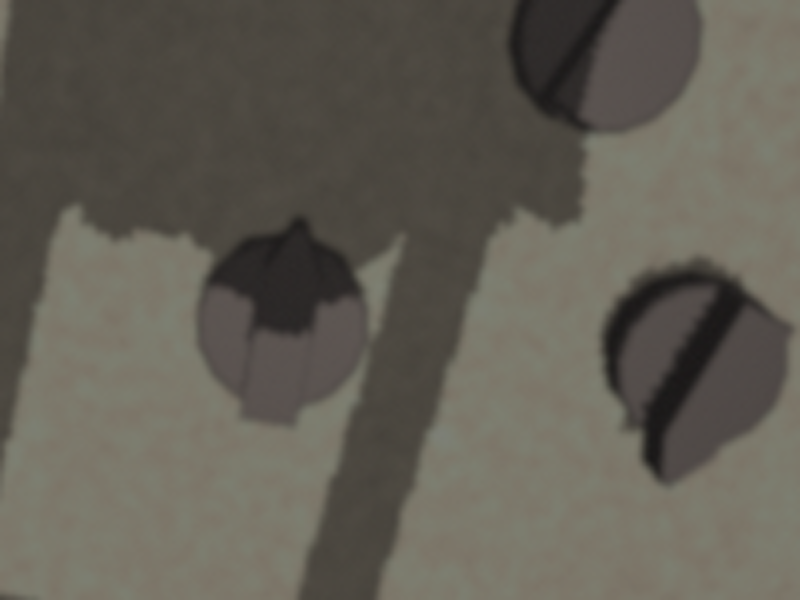

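```bash
cat > c.py <<'E'
from h import *
np.set_printoptions(precision=1,suppress=True)
s=snapshot('wrist')
f=lambda c,z:onz(s,(240+c[0]/4,130+c[1]/4),z)
print('skirt',f((282,320),15),f((282,320),20))
a=f((298,218),40);b=f((269,418),40);print(a,b,np.linalg.norm(a-b),np.degrees(np.arctan2(*(a-b)[1::-1])))
print('ctr from bar',b+(a-b)*20/48)
l=f((249,325),40);r=f((311,330),40);print(l,r,(l+r)/2,np.linalg.norm(l-r))
E
python3 c.py
```

```text
skirt [ 409.7 -377.6   15. ] [ 410.5 -378.2   20. ]
[ 431.8 -397.    40. ] [ 395.4 -364.9   40. ] 48.50108571223246 -41.460928392551615
ctr from bar [ 410.6 -378.3   40. ]
[ 417.  -373.6   40. ] [ 408.  -385.2   40. ] [ 412.5 -379.4   40. ] 14.696527439564896
```

Call:
send_rows(
  steps=[
    [[0.19,0.03,-2],[0,0,-0.148]],
    [[0.19,0.03,-4],[0,0,-0.148]],
    [[0.19,0.03,-5.4],[0,0,-0.148]],
    [[0.19,0.03,-6.1],[0,0,-0.148]],
    [[0.19,0.03,-6.43],[0,0,-0.148]],
    [[0.19,0.03,-6.43],[0,0,-0.148]],
    [[0.19,0.03,-6.43],[0,0,-0.148]],
  ],
)

```text
time: 3.08
tool_pos: [411.4, -379.3, 24.9]
tcp_rot: [180.0, -0.1, -41.6]
ft_force: [0.7, 0.7, 0.2]
finger_gap: 85.1
grip_force: 0.0
```

Call:
send_rows(
  steps=[
    [[0,0,0],[0,0,0]],
    [[0,0,0],[0,0,0]],
    [[0,0,0],[0,0,0]],
    [[0,0,0],[0,0,0]],
    [[0,0,0],[0,0,0]],
    [[0,0,0],[0,0,0]],
    [[0,0,0],[0,0,0]],
    [[0,0,0],[0,0,0]],
  ],
  fingers=1,
  squeeze=60,
)

```text
time: 4.08
tool_pos: [410.7, -378.5, 23.5]
tcp_rot: [-180.0, -0.0, -41.6]
ft_force: [-0.0, 0.3, 2.3]
finger_gap: 12.4
grip_force: 59.1
```

Call:
send_rows(
  steps=[
    [[0,0,0.5],[0,0,0]],
    [[0,0,2],[0,0,0]],
    [[0.5,1.5,3.5],[0,0,0.1]],
    [[1,3.2,5],[0,0,0.2]],
    [[1.5,5,5.9],[0,0,0.3]],
    [[2,7,5.9],[0,0,0.4]],
    [[2.5,9,5.9],[0,0,0.5]],
    [[3.1,11,5.9],[0,0,0.6]],
    [[3.7,13,5.9],[0,0,0.7]],
    [[4.15,14.68,5.9],[0,0,0.724]],
  ],
)

```text
time: 5.32
tool_pos: [535.4, 64.1, 201.5]
tcp_rot: [180.0, -0.1, 0.1]
ft_force: [1.2, -0.7, -0.2]
finger_gap: 12.4
grip_force: 58.7
```

Call:
send_rows(
  steps=[
    [[0,0,0],[0,0,0]],
    [[0,0,0],[0,0,0]],
    [[0,0,0],[0,0,0]],
  ],
)

```text
time: 5.7
tool_pos: [534.9, 60.8, 200.6]
tcp_rot: [180.0, -0.0, -0.2]
ft_force: [-0.5, -0.1, -0.5]
finger_gap: 12.6
grip_force: 58.8
```

```bash
python3 b.py w2.png shaft_tip:104 dryer:0 knob_pointer:160 knob_bore:160
```

```text
5.7 [534.9  60.8 200.6] [180.   -0.   -0.2]
[[ -0.    1.    0.3 608.7]
 [ -1.   -0.   -0.   59.5]
 [  0.   -0.3   1.  343.2]
 [  0.    0.    0.    1. ]]
shaft_tip 0.62 [309.8 141.3] [606.   63.3 104. ]
 box 0.88 [295.6 134.9  29.2  20.5]
 box 0.7 [622.2 177.1  17.8  56.6]
dryer 0.9 [310.9  80.2] [658.5  63.5   0. ]
 box 0.96 [  2.4   0.  581.1 230.5]
knob_pointer 0.63 [315.7 255.5] [544.7  59.5 160. ]
 box 0.79 [270.8 249.   88.4 117. ]
knob_bore 0.8 [315.3 304.8] [513.9  59.8 160. ]
 box 0.59 [270.1 248.8  90.6 119.9]
```

View pics/w2.png

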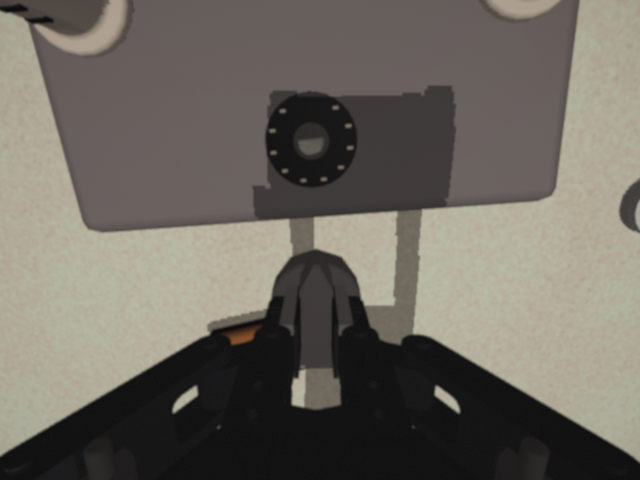

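Run:
```python
import cv2,numpy as np
i=cv2.imread('pics/w2.png')
a=cv2.resize(i[85:195,255:370],None,fx=5,fy=5,interpolation=2)
b=cv2.resize(i[235:345,255:375],None,fx=5,fy=5,interpolation=2)[:,:]
a=a[:550,:575];b=b[:550,:600]
o=np.hstack([a,b]);o=np.clip(o.astype(float)*1.8,0,255).astype('uint8')
o=cv2.resize(o,None,fx=.68,fy=.68);print(o.shape);cv2.imwrite('pics/w2c.png',o)
```

```text
(374, 799, 3)
```

View pics/w2c.png

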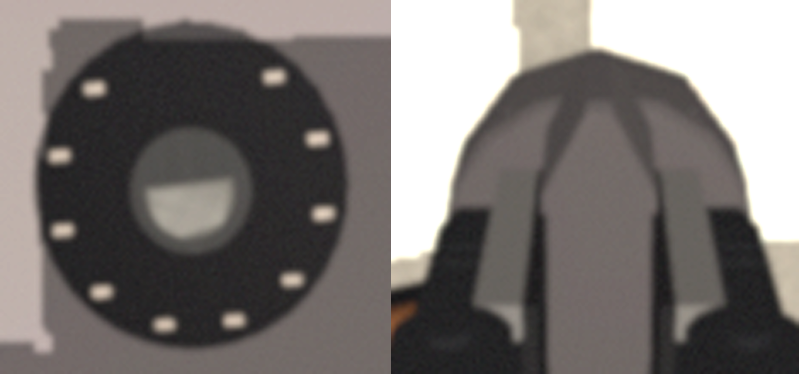

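```bash
cat > d.py <<'E'
from h import *
np.set_printoptions(precision=2,suppress=True)
s=snapshot('wrist');q=sense();print(q['tool_pos'],q['tcp_rot'])
f=lambda c,z:onz(s,(255+c[0]/3.4,85+c[1]/3.4),z)
g=lambda c,z:onz(s,(255+(c[0]-391)/3.4,235+c[1]/3.4),z)
l=f((147,187),104);r=f((236,179),104);b=f((190,239),104);d=l-r
print('tip flat',l,r,np.linalg.norm(d),'yaw',np.degrees(np.arctan2(-d[0],d[1])),'arc',b,'ctr',f((191,195),104))
print('collar z80',f((191,190),80),'disc',f((191,187),80))
print('knob tip',g((596,98),217.5),'bar edges',g((547,365),217.5),g((652,365),217.5),g((547,215),217.5),g((652,215),217.5))
print('skirt top edges',g((455,200),197),g((743,200),197))
E
python3 d.py
```

```text
[535.09  61.85 200.39] [-180.      0.     -0.08]
tip flat [606.96  72.11 104.  ] [608.44  54.64 104.  ] 17.530020188653044 yaw 4.846718383835785 arc [597.02  63.72 104.  ] ctr [605.44  63.47 104.  ]
collar z80 [606.14  63.77  80.  ] disc [606.76  63.77  80.  ]
knob tip [561.57  60.68 217.5 ] bar edges [526.55  66.77 217.5 ] [526.53  53.86 217.5 ] [546.85  66.49 217.5 ] [546.83  54.1  217.5 ]
skirt top edges [539.    80.03 197.  ] [538.94  40.63 197.  ]
```

Call:
send_rows(
  steps=[
    [[1.2,0.05,-0.2],[0,0,0.085]],
    [[2.38,0.09,-0.4],[0,0,0.085]],
    [[2.38,0.09,-1.2],[0,0,0.085]],
    [[2.38,0.09,-2.0],[0,0,0.085]],
    [[2.38,0.09,-2.2],[0,0,0.085]],
    [[2.38,0.09,-2.2],[0,0,0.085]],
    [[2.38,0.09,-2.2],[0,0,0.085]],
  ],
)

```text
time: 7.08
tool_pos: [607.3, 64.7, 135.9]
tcp_rot: [180.0, -0.1, 4.8]
ft_force: [0.0, 0.8, 0.6]
finger_gap: 12.5
grip_force: 58.8
```

Call:
send_rows(
  steps=[
    [[0,0,-0.07],[0,0,0]],
    [[0,0,-0.14],[0,0,0]],
    [[0,0,-0.21],[0,0,0]],
    [[0,0,-0.28],[0,0,0]],
    [[0,0,-0.33],[0,0,0]],
    [[0,0,-0.33],[0,0,0]],
  ],
)

```text
time: 7.82
tool_pos: [606.8, 64.7, 124.6]
tcp_rot: [-180.0, -0.0, 4.8]
ft_force: [1.2, 1.1, -1.0]
finger_gap: 12.4
grip_force: 58.9
```

Run:
```python
from h import *
q=sense();print(q['time'],q['tool_pos'],q['tcp_rot'],q['ft_force'],q['wrist_torque'],q['grip_force'])
```

```text
7.825 [606.83130111  64.69621102 124.58807606] [-1.79999711e+02 -4.25938269e-02  4.79931225e+00] [ 1.18783307  1.09400503 -1.01901552] [-0.00506417 -0.33047789  0.00909997] 58.886893540620804
```

Call:
send_rows(
  steps=[
    [[0,0,-0.05],[0,0,0]],
    [[0,0,-0.1],[0,0,0]],
    [[0,0,-0.13],[0,0,0]],
    [[0,0,-0.13],[0,0,0]],
  ],
)

```text
time: 8.32
tool_pos: [607.0, 64.7, 120.8]
tcp_rot: [180.0, -0.1, 4.8]
ft_force: [4.9, 0.6, 0.6]
finger_gap: 12.4
grip_force: 59.0
```

Run:
```python
from h import *
q=sense();print(q['time'],q['tool_pos'],q['tcp_rot'],q['ft_force'],q['wrist_torque'],q['grip_force'])
```

```text
8.325 [606.98630823  64.71379091 120.83513427] [ 1.79998188e+02 -6.49391742e-02  4.79905925e+00] [4.93995286 0.61446925 0.6428635 ] [ 0.05788088 -1.00509142  0.03747499] 58.97754706442356
```

Call:
send_rows(
  steps=[
    [[0.03,0,0],[0,0,0]],
    [[0.04,0,-0.03],[0,0,0]],
    [[0.04,0,-0.06],[0,0,0]],
    [[0.04,0,-0.06],[0,0,0]],
  ],
)

```text
time: 8.82
tool_pos: [607.4, 64.7, 118.4]
tcp_rot: [-180.0, 0.0, 4.8]
ft_force: [2.2, 0.6, -1.8]
finger_gap: 12.4
grip_force: 58.9
```

Call:
send_rows(
  steps=[
    [[0.02,0,-0.06],[0,0,0]],
    [[0.02,0,-0.12],[0,0,0]],
    [[0.02,0,-0.17],[0,0,0]],
    [[0.02,0,-0.17],[0,0,0]],
  ],
)

```text
time: 9.32
tool_pos: [608.0, 64.7, 113.3]
tcp_rot: [-180.0, 0.0, 4.8]
ft_force: [-0.5, -0.6, -0.6]
finger_gap: 13.2
grip_force: 58.9
```

Call:
send_rows(
  steps=[
    [[0,0,-0.05],[0,0,0]],
    [[0,0,-0.09],[0,0,0]],
    [[0,0,-0.09],[0,0,0]],
  ],
)

```text
time: 9.7
tool_pos: [608.4, 64.7, 111.3]
tcp_rot: [180.0, -0.0, 4.8]
ft_force: [-1.1, -0.0, 2.8]
finger_gap: 12.2
grip_force: 59.1
```

Run:
```python
from h import *
q=sense();print(q['time'],q['tool_pos'],q['tcp_rot'],q['ft_force'],q['wrist_torque'],q['grip_force'])
```

```text
9.7 [608.40798544  64.69669485 111.29209551] [ 1.79999568e+02 -1.60410118e-02  4.80056580e+00] [-1.11875035 -0.00410498  2.78729805] [ 0.02744565  0.18219882 -0.07836139] 59.077532440423965
```

Call:
send_rows(
  steps=[
    [[0,0,-0.04],[0,0,0]],
    [[0,0,-0.08],[0,0,0]],
    [[0,0,-0.12],[0,0,0]],
    [[0,0,-0.14],[0,0,0]],
    [[0,0,-0.14],[0,0,0]],
  ],
)

```text
time: 10.32
tool_pos: [608.5, 64.7, 107.2]
tcp_rot: [180.0, -0.0, 4.8]
ft_force: [-3.0, -0.2, 5.9]
finger_gap: 12.1
grip_force: 59.6
```

Call:
send_rows(
  steps=[
    [[0,0,-0.02],[0,0,0]],
    [[0,0,-0.04],[0,0,0]],
    [[0,0,-0.04],[0,0,0]],
  ],
)

```text
time: 10.7
tool_pos: [608.6, 64.7, 106.4]
tcp_rot: [180.0, -0.0, 4.8]
ft_force: [-3.6, -0.1, 8.0]
finger_gap: 12.8
grip_force: 60.1
```

Call:
send_rows(
  steps=[
    [[-0.01,0,-0.02],[0,0,0]],
    [[-0.01,0,-0.04],[0,0,0]],
    [[-0.01,0,-0.04],[0,0,0]],
  ],
)

```text
time: 11.08
tool_pos: [608.6, 64.7, 106.3]
tcp_rot: [180.0, -0.1, 4.8]
ft_force: [-5.9, -0.4, 14.3]
finger_gap: 12.7
grip_force: 60.9
```

Call:
send_rows(
  steps=[
    [[0,0,-0.02],[0,0,0]],
    [[0,0,-0.02],[0,0,0]],
  ],
)

```text
time: 11.32
tool_pos: [608.7, 64.8, 106.2]
tcp_rot: [180.0, -0.1, 4.8]
ft_force: [-7.5, -0.6, 17.7]
finger_gap: 12.5
grip_force: 61.4
```

Run:
```python
from h import *
a=snapshot('wrist')['img'];b=snapshot('scene')['img']
q=sense();print(q['tool_pos'],q['ft_force'],q['grip_force'])
o=np.hstack([cv2.resize(a[150:400,180:460],(400,357)),cv2.resize(b[130:310,280:480],(400,357))])
cv2.imwrite('pics/f.png',cv2.cvtColor(np.clip(o*1.4,0,255).astype('uint8'),cv2.COLOR_RGB2BGR))
```

```text
[608.70713359  64.74602811 106.23489455] [-7.21183062 -1.28090666 18.26510641] 61.357169821858406
```

View pics/f.png

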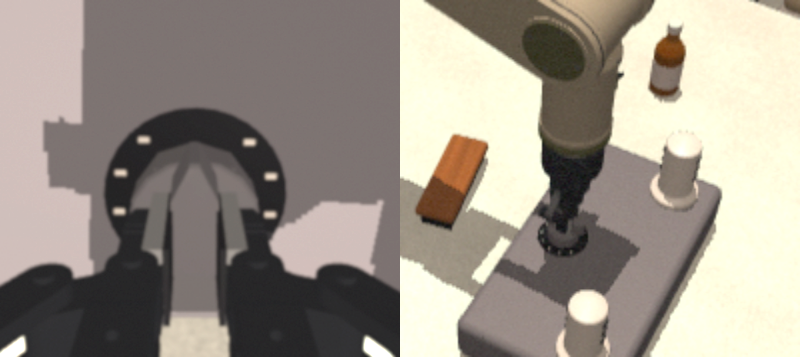

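The picture shows the knob centred on the black disc (wrist view, about (195,190)) and sitting low, with its pointer along the flat. The force is steady at 18 N with the shaft at its stop, and the brush and spray bottle have not moved.

```bash
python3 -c "
from bench import order
print(order.hand_in())"
```

```text
the job is handed in; nothing more can be done
None
```

I handed the job in with the leftmost knob fully on the D-shaft, its pointer on the flat's side, still gripped at about 60 N and pressed down with a steady 18 N to the spring's stop; the arm kept clear of the polish tin, shoe brush and spray bottle, though I did not check the tin again at the end.

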